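# Dose hardener with the red two-stop bottle pump

## Robot

A 7-joint arm with a two-finger parallel gripper is mounted at the origin on the work surface. World frame = base frame: x ahead of the robot, y to its left, z up, the work surface at z = 0. Lengths are in mm, angles in rad, forces in N, time in s.
With the tool pointing down it reaches from about 400 to 850 mm from the base axis. Payload 4.4 kg.
Tool frame: the origin (TCP) lies on the centre line of the jaws, within the pads' length; the fingertips stand 14 mm ahead of it and the grasp point (between the pads) lies 5 mm behind it; z points along the fingers, y is the line along which they close (so a half turn about z gives the same grasp; the last joint's range is limited). The gripper opens to 94 mm and grips with 3 to 60 N. Pads are 16 mm wide; open, the fingers measure 119 mm over their backs; the gripper's body (75 mm by 177 mm) begins 78 mm behind the grasp point.
Start: joints at [1.11, 0.628, 0.038, 1.517, -0.027, 0.996, -0.02], TCP at [250.034, -600.001, 219.478] pointing down, gripper open.
Joint ranges: [-3.06, 3.06], [-0.37, 2.12], [-1.25, 1.32], [0.18, 2.47], [-1.1, 4.24], [0.23, 1.98], [-2.94, 2.94]. Speed limits (rad/s): [2.57, 2.57, 3.14, 3.14, 3.14, 3.14, 3.14].

## Interface

Orientations are given as a rotation vector (axis times angle).
In Python, from cell import monitor, optics, bot, spotter gives the robot as it stands.
- The arm moves only by the shell command python3 -m handwheel 'ROWS' [FORCE]. ROWS is JSON, one flat list of numbers, 7 for each row, row after row: the shift along the world's x, y, z in mm, then the turn, a rotation vector about the world's x, y, z in degrees, then the opening, from -1 (shut) to 1 (fully open), so that 0 is half open. In form: [dx, dy, dz, wx, wy, wz, gripper, dx, dy, dz, wx, wy, wz, gripper, ...]. A call has 1 to 20 rows; each row is the pose to reach, as a shift and turn from the pose commanded when the call began; what a row does not reach only later rows make up. A row lasts 1/10 s, in which the tool goes at most 50 mm and 8.59 degrees, less where a joint would pass 70% of its speed; a pose out of reach is approached as far as the arm can. A call with a gripper value outside its range is refused whole. The fingers move at their own pace and stop on an object; FORCE is the grip in N (left out, the last holds). Time passes only in rows, so rows that repeat a pose let the fingers close. It gives the time, the measured TCP pose, the force, the opening and the grip force at its end, in the units of the state.
- monitor.get_obs(): the state, without advancing time (a new reading comes with each control period).
- optics.read_camera(name): name is "scene" or "side" or "wrist"; returns the picture (420x560x3 uint8, red, green, blue); there is no depth.
- optics.get_calibration(name): a dict with "fx", "fy", "cx", "cy" (pixels), "T" (4x4, takes a point from camera to world coordinates); the wrist camera has in their place "T_tool_cam" (4x4, takes a point from camera to tool coordinates, whose origin is the TCP and whose axes are the flange's). Camera axes: x right, y down, z forward; pixel columns grow to the right and rows downward; lengths in mm; the calibration is good to about 2 mm. The wrist camera is an equidistant fisheye: a pixel r from the principal point sees the ray r / f radians off the axis. A picture is of the moment at which its call begins: read the wrist's pose just before it. get_calibration takes no time and is no camera call.
- bot.close_job(): hands the job in; it is judged then, once.
Trained networks look in the newest picture that a camera, given by its name, has taken for a name from the list of things; names that differ only in an ending like _2 or _b are one class to them, and where a whole thing is asked for, a point or a joint stands for the part that bears it (a point fixed in the world has none). Each returns a list of dicts, best first, with "confidence" (0 to 1); they miss things now and then, are a little off and sometimes report something else, mostly with a low value. They report only what shows in the picture. A call takes as long as a camera call. They do not tell look-alikes from the thing itself.
- spotter.boxes_of(query, camera): "position" ([x, y, z] in mm, in the coordinates of the camera as it stood for that picture, good to about 4 mm: the middle of the surface that is visible of it).
- spotter.landmark_of(query, camera): "position" ([x, y, z] in mm, in the coordinates of the camera as it stood for that picture, good to about 4 mm: a listed point, or the origin of a listed thing).
The state is a dict: "clock": time; "joints": joint angles; "joint_velocities": joint speeds; "joint_efforts": joint torques, N m; "eef_pos": TCP position; "tcp_rot": TCP orientation; "ft_force": force on the tool from outside, world axes, zero at the start; "torque": the same for the moment, N m; "opening": opening from 0.0 (shut) to 1.0 (fully open); "grasp_force": force on a finger pad.
Only numpy, scipy, OpenCV 4.12 (cv2) and the standard library are available. Lean on these libraries where they do the work, as an engineer would, in place of code of your own. Each camera call takes 0.05 s, during which the arm holds its last target. There are 200 camera calls.

## Task

Lift the red dust cap off its dosing bottle and stand it, open end down, on the round blue mat. Then press the red button straight down through its soft first stop all the way to the firm second stop, hold it there for a moment, and let it come right back up. Leave the green mixing cup standing under the spout.

Things in the scene. Friction and masses are not known exactly. Their poses are not given: they have to be found in the camera images.
- red_cap (a point): Centre (half-way up) of the loose red dust cap: plain cylinder 52 mm across, 56 mm high, closed on top, open below, 3 mm walls, 35 to 70 g, z axis up. It stands on the 60 mm wide black head (top 150 mm above the bench) of the red-banded dosing bottle, over the button: lift it 45 mm straight up to clear it. A like bottle with yellow cap, as tall (206 mm), stands near. Both are bolted down.
- red_button (a point): Centre of the top face of the red bottle's push button, 34 mm across, 184 mm above the bench when up. It moves with the button, straight down only, 20 mm in all: 12 mm soft (3 to 6 N) to the first stop, which yields at about 12 N; the last 8 mm need up to 17 N, to the hard second stop. Springs back when let go. Under the cap at first, 18 mm of air above it.
- mat (a point): Centre of the top face of the round blue mat fixed on the bench, 140 mm across, 4 mm thick: the place for the red cap.
- cup (a point): Centre (half-way up) of the green mixing cup, open above, 60 mm across at the rim, 75 mm high, loose, under the red bottle's spout, about 88 mm from the bottle's axis. The thin steel spout runs out level 135 mm above the bench and its tip ends 107 mm above it. To be left as it stands.
Mind the look-alikes: they are no part of the job. Of the things like the part that bears red_cap, leave any that is brown, pink or purple; of the rest the larger one is meant.

How it is judged (in metres and radians):
On the way, in this order (a step that is already met when the one before it is completed fails the run):
1. the red cap stands on the blue mat, open end down (horizontal distance between red_cap and mat below 0.06 m and height (world z) of red_cap below 0.042 m and angle between red_cap's own z axis and vertical below 0.17 rad), for 0.2 s.
2. the red button is pressed to its second stop (more than 17.5 mm down) and held for 0.2 s (distance of red_button from where it was at the start of the episode above 0.0175 m), for 0.2 s.
At the end, for the whole second after the job is handed in: The red button is back up (within 3 mm), the red cap stands open end down on the blue mat (its centre within 60 mm of the mat's centre, within 10 degrees of upright), and the mixing cup still stands where it was (within 20 mm) (all of step 1 and distance of red_button from where it was at the start of the episode below 0.003 m and distance of cup from where it was at the start of the episode below 0.02 m and angle between cup's own z axis and vertical below 0.17 rad); the robot touches nothing.
It fails at once if the mixing cup is pushed more than 20 mm away or tipped over (distance of cup from where it was at the start of the episode above 0.02 m or angle between cup's own z axis and vertical above 0.35 rad).
It also fails if it takes over 43 s, if anything falls off the work surface, if the arm or the gripper's body presses on something with over 40 N, if the wrist force passes 120 N, or if a joint passes its speed limit or range.

## Working session

There is one attempt and no reset: what is moved stays moved. The work goes in short steps, Python scripts to look and compute and a shell command to move; the robot and the scene stay as the last step left them, time stands still between calls to the robot, and variables do not carry over. Pictures are saved under pics/ and viewed, at most 10 in all, crops included, and the job is handed in when it is done.

```bash
mkdir -p pics
cat > h.py <<'E'
import numpy as np, cv2
from cell import monitor, optics, bot, spotter
def save(c,n):
    im=optics.read_camera(c); cv2.imwrite(f'pics/{n}.png',im[:,:,::-1]); return im
def w(c,p):
    k=optics.get_calibration(c); T=np.array(k['T']); return (T@np.append(p,1))[:3]
def px(c,P):
    k=optics.get_calibration(c); p=np.linalg.inv(np.array(k['T']))@np.append(P,1); return np.array([k['fx']*p[0]/p[2]+k['cx'],k['fy']*p[1]/p[2]+k['cy']])
def ray(c,u,v,z):
    k=optics.get_calibration(c); T=np.array(k['T']); d=T[:3,:3]@np.array([(u-k['cx'])/k['fx'],(v-k['cy'])/k['fy'],1]); o=T[:3,3]; return o+d*(z-o[2])/d[2]
E
python3 - <<'E'
from h import *
np.set_printoptions(precision=1,suppress=True)
a=save('scene','a'); 
for c in ('scene','side'):
    if c=='side': b=save('side','b')
    for q in ('red_cap','mat','cup','red_button'):
        for f in (spotter.landmark_of,):
            for r in f(q,c): P=w(c,r['position']); print(c,q,round(r['confidence'],2),P,px(c,P))
o=monitor.get_obs(); print(o['clock'],o['eef_pos'],o['tcp_rot'],o['ft_force'],o['opening'])
cv2.imwrite('pics/ab.png',cv2.resize(np.vstack([a,b])[:,:,::-1],(400,600)))
E
```

```text
scene red_cap 0.82 [ 463.  -247.9   30.2] [214.6 210.7]
scene red_cap 0.82 [ 613.7 -144.3   24.4] [240.9 249. ]
scene red_cap 0.79 [ 708.2 -172.3   27. ] [222.1 272.2]
scene red_cap 0.73 [ 582.2 -374.1   22.4] [158.3 234.9]
scene red_cap 0.7 [ 589.9 -266.3  178.5] [191.1 189.9]
scene mat 0.93 [594.6  13.4   6.2] [302.5 254.7]
scene cup 0.67 [ 681.1 -279.4   41.7] [181.2 256.5]
side red_cap 0.85 [ 589.8 -267.8  180. ] [285.1 270.2]
side red_cap 0.78 [ 708.1 -172.1   29.9] [333.9 278.9]
side red_cap 0.61 [ 466.4 -242.3   34.7] [219. 313.]
side mat 0.61 [594.7  15.    3.8] [273.  229.4]
side cup 0.6 [ 682.1 -280.5   41.1] [331.8 320.1]
0.5 [ 250.  -599.9  219.4] [-3.1 -0.6  0. ] [-0.3 -0.4 -0.3] 1.0021525935710716
```

View pics/a.png

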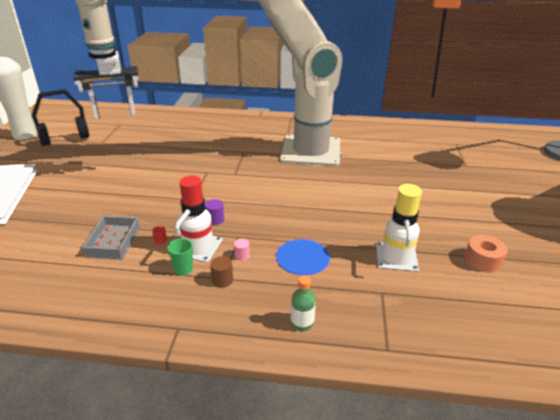

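View pics/b.png

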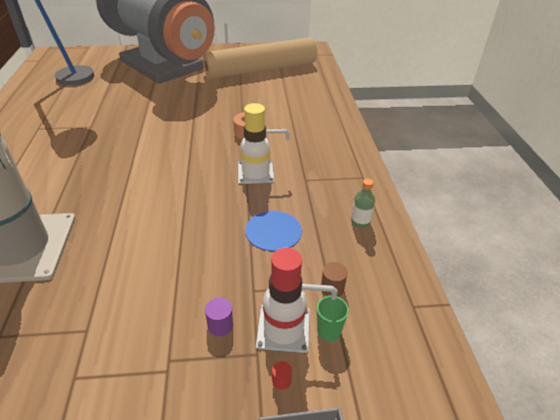

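The scene shows these candidates for the cap: the red one on the bottle (191,190), the small red one (159,235), purple (214,212), pink (242,249), brown (222,272) and the yellow-capped bottle (408,200). I choose the large red one on the red-banded bottle. In the side view it is at (286,268), the mat at (273,230) and the cup at (331,319). A close crop with a colour-based check of its position comes next.

Run:
```python
from h import *
np.set_printoptions(precision=1,suppress=True)
b=cv2.imread('pics/b.png'); cv2.imwrite('pics/c.png',cv2.resize(b[230:410,180:380],None,fx=3,fy=3,interpolation=2))
for n,c,box in (('a','scene',(170,215,170,205)),('b','side',(265,310,240,285))):
    im=cv2.imread(f'pics/{n}.png').astype(int); x0,x1,y0,y1=box
    m=((im[:,:,2]>110)&(im[:,:,1]<70)&(im[:,:,0]<80)).astype(np.uint8)[y0:y1,x0:x1]
    ys,xs=np.nonzero(m); u,v=(xs.min()+xs.max())/2+x0,(ys.min()+ys.max())/2+y0
    print(c,xs.min()+x0,xs.max()+x0,ys.min()+y0,ys.max()+y0,ray(c,u,v,178), 'head/expected',px(c,[590,-267,178]))
print('green bottle foot',ray('scene',302,325,0))
print(monitor.get_obs()['joints'])
```

```text
scene 181 203 177 204 [ 591.5 -263.6  178. ] head/expected [190.8 190.1]
side 271 300 263 284 [ 589.9 -273.5  178. ] head/expected [285.2 270.6]
green bottle foot [822.6  29.1   0. ]
[ 1.1  0.6  0.   1.5 -0.   1.  -0. ]
```

View pics/c.png

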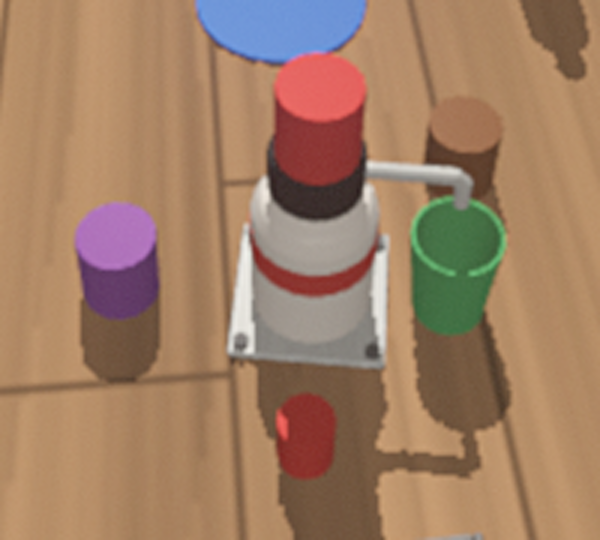

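```bash
python3 -m handwheel '[20,20,50,0,0,-3,1, 50,50,80,0,0,-6,1, 85,83,85,0,0,-9,1, 120,117,85,0,0,-12,1, 155,150,85,0,0,-15,1, 190,185,85,0,0,-18,1, 225,220,85,0,0,-22,1, 260,255,85,0,0,-22,1, 295,290,85,0,0,-22,1, 320,315,85,0,0,-22,1, 340,333,85,0,0,-22,1, 340,333,85,0,0,-22,1, 340,333,85,0,0,-22,1]' 20
```

```text
clock: 1.8
eef_pos: [589.9, -266.9, 304.2]
tcp_rot: [3.141, 0.019, -0.001]
ft_force: [-0.4, -0.0, -0.5]
opening: 0.997
grasp_force: 0.0
```

The crop shows the large red cap on the black head of the red-banded bottle (side pixel about 286,268). The small red decoy lies on the bench at about (282,376), and the green cup stands under the spout at (332,318). The choice stands, so I'll take one wrist look from above.

Run:
```python
from h import *
from scipy.spatial.transform import Rotation as R
np.set_printoptions(precision=1,suppress=True)
o=monitor.get_obs(); save('wrist','w'); k=optics.get_calibration('wrist'); T=np.array(k['T_tool_cam'])
W=np.eye(4); W[:3,:3]=R.from_rotvec(o['tcp_rot']).as_matrix(); W[:3,3]=o['eef_pos']
for r in spotter.landmark_of('red_cap','wrist'): print(r['confidence'],(W@T@np.append(r['position'],1))[:3])
```

```text
0.98 [ 707.1 -173.6   30.9]
0.69 [ 610.7 -143.    22.4]
0.68 [ 468.7 -246.2   27.5]
0.57 [ 596.  -263.2  177.7]
```

View pics/w.png

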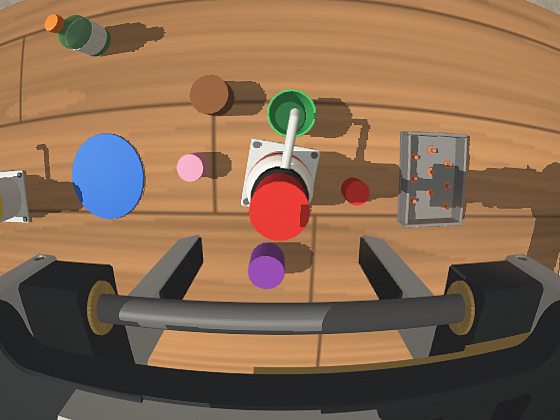

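The wrist view shows the red cap at (280,208), midway between the fingers at about 182 and 380. I'll descend, grip and lift.

```bash
python3 -m handwheel '[1,2,-30,0,0,0,1, 1,2,-60,0,0,0,1, 1,2,-90,0,0,0,1, 1,2,-115,0,0,0,1, 1,2,-128,0,0,0,1, 1,2,-128,0,0,0,1, 1,2,-128,0,0,0,-1, 1,2,-128,0,0,0,-1, 1,2,-128,0,0,0,-1, 1,2,-128,0,0,0,-1, 1,2,-128,0,0,0,-1, 1,2,-128,0,0,0,-1, 1,2,-128,0,0,0,-1, 1,2,-128,0,0,0,-1]' 15; python3 -m handwheel '[0,0,5,0,0,0,-1, 0,0,15,0,0,0,-1, 0,0,30,0,0,0,-1, 0,0,50,0,0,0,-1, 0,0,70,0,0,0,-1, 0,0,80,0,0,0,-1, 0,0,80,0,0,0,-1]'
```

```text
clock: 3.3
eef_pos: [591.2, -265.0, 176.8]
tcp_rot: [3.141, 0.017, 0.001]
ft_force: [-1.0, -0.7, 2.7]
opening: 0.553
grasp_force: 15.0
clock: 4.0
eef_pos: [591.9, -265.4, 258.4]
tcp_rot: [3.14, 0.017, 0.005]
ft_force: [-0.1, -0.2, 0.3]
opening: 0.554
grasp_force: 15.0
```

```bash
python3 -m handwheel '[1,25,0,0,0,0,-1, 2,60,0,0,0,0,-1, 3,100,0,0,0,0,-1, 3,140,0,0,0,0,-1, 3,180,0,0,0,0,-1, 3,220,0,0,0,0,-1, 3,255,0,0,0,0,-1, 3,279,-10,0,0,0,-1, 3,279,-40,0,0,0,-1, 3,279,-80,0,0,0,-1, 3,279,-120,0,0,0,-1, 3,279,-160,0,0,0,-1, 3,279,-190,0,0,0,-1, 3,279,-205,0,0,0,-1, 3,279,-215,0,0,0,-1, 3,279,-220,0,0,0,-1, 3,279,-220,0,0,0,-1, 3,279,-220,0,0,0,-1]'
python3 - <<'E'
from h import *
np.set_printoptions(precision=1,suppress=True)
print(monitor.get_obs()['ft_force'])
save('scene','d'); b=save('side','e')
for c in ('scene','side'):
    for q in ('red_button','red_cap','cup'):
        for r in spotter.landmark_of(q,c): P=w(c,r['position']); print(c,q,round(r['confidence'],2),P)
cv2.imwrite('pics/f.png',cv2.resize(b[180:360,180:380],None,fx=3,fy=3))
E
```

```text
clock: 5.8
eef_pos: [595.0, 14.0, 37.6]
tcp_rot: [-3.141, -0.017, -0.003]
ft_force: [0.1, 0.9, -0.4]
opening: 0.551
grasp_force: 15.0
[ 0.1  0.9 -0.4]
scene red_button 0.72 [ 593.6 -265.4  190.6]
scene red_cap 0.87 [ 466.  -245.8   31.1]
scene red_cap 0.78 [ 706.6 -174.1   26.4]
scene red_cap 0.76 [ 610.8 -143.5   19.2]
scene red_cap 0.65 [ 578.  -375.1   20.5]
scene red_cap 0.59 [595.7  15.1  39. ]
scene cup 0.91 [ 682.6 -277.    39. ]
side red_button 0.53 [ 588.4 -263.3  188.5]
side red_cap 0.95 [ 468.1 -243.5   30. ]
side red_cap 0.77 [ 577.6 -370.8   21.4]
side red_cap 0.73 [ 708.5 -173.2   31.1]
side red_cap 0.51 [594.   14.5  36.1]
side cup 0.67 [ 678.2 -277.4   42.2]
```

View pics/f.png

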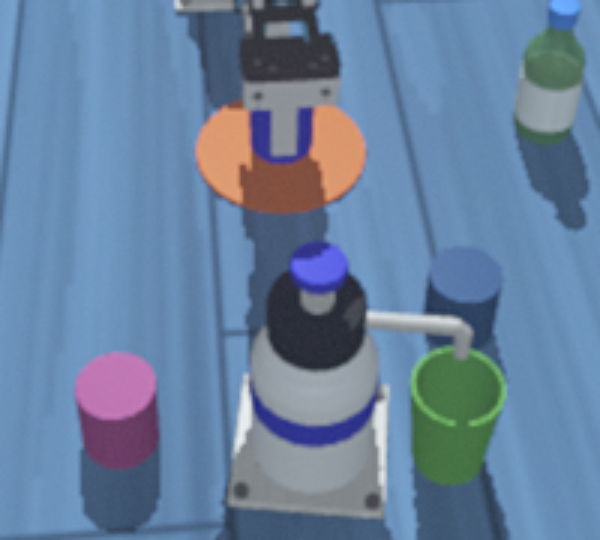

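The picture (red and blue swapped in the crop) shows the cap upright in the gripper over the mat's centre and the button bare at crop (319,268). The cup is undisturbed. I'll lower the cap and release it.

```bash
python3 -m handwheel '[0,0,-2,0,0,0,-1, 0,0,-4,0,0,0,-1, 0,0,-6,0,0,0,-1, 0,0,-7,0,0,0,-1, 0,0,-7,0,0,0,-1]'
```

```text
clock: 6.7
eef_pos: [594.0, 14.0, 30.7]
tcp_rot: [-3.141, -0.017, 0.0]
ft_force: [-2.9, 0.4, 11.8]
opening: 0.551
grasp_force: 15.0
```

```bash
python3 -m handwheel '[0,0,1,0,0,0,1, 0,0,1,0,0,0,1, 0,0,1,0,0,0,1, 0,0,1,0,0,0,1, 0,0,1,0,0,0,1, 0,0,10,0,0,0,1, 0,0,30,0,0,0,1, 0,0,65,0,0,0,1, 0,0,110,0,0,0,1, 0,0,155,0,0,0,1, 0,0,200,0,0,0,1, 0,0,215,0,0,0,1, 0,0,215,0,0,0,1]'
python3 - <<'E'
from h import *
np.set_printoptions(precision=1,suppress=True)
b=save('side','g')
for r in spotter.landmark_of('red_cap','side'): print(r['confidence'],w('side',r['position']))
cv2.imwrite('pics/i.png',cv2.resize(b[180:360,180:380,::-1],None,fx=3,fy=3))
E
```

```text
clock: 8.0
eef_pos: [595.8, 14.0, 248.1]
tcp_rot: [-3.141, -0.017, -0.011]
ft_force: [0.7, 0.1, -0.8]
opening: 0.998
grasp_force: 0.0
0.9 [595.1  13.8  32.5]
0.86 [ 576.2 -367.8   22.6]
0.64 [ 466.7 -247.7   29.1]
0.58 [ 709.1 -174.3   29.1]
```

View pics/i.png

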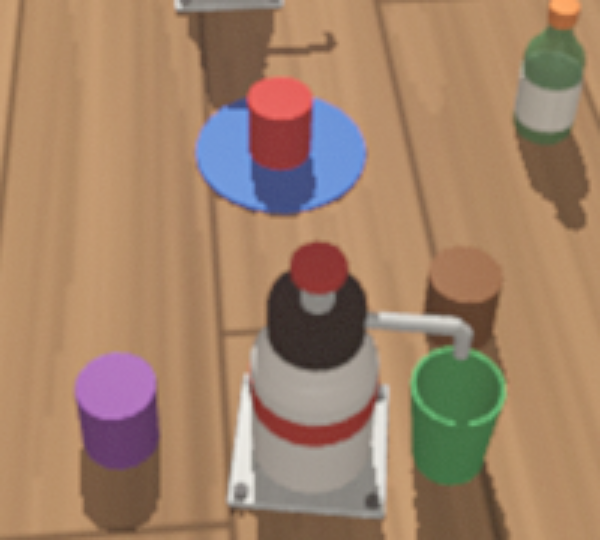

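The cap stands upright on the mat. I'll close the fingers and go over to just above the button.

```bash
python3 -m handwheel '[0,-25,0,0,0,0,-1, -1,-60,0,0,0,0,-1, -2,-100,0,0,0,0,-1, -3,-140,0,0,0,0,-1, -4,-180,0,0,0,0,-1, -4,-220,0,0,0,0,-1, -4,-255,0,0,0,0,-1, -4,-275,0,0,0,0,-1, -4,-279,-15,0,0,0,-1, -4,-279,-30,0,0,0,-1, -4,-279,-40,0,0,0,-1, -4,-279,-40,0,0,0,-1, -4,-279,-40,0,0,0,-1]' 20
```

```text
clock: 9.4
eef_pos: [590.3, -263.4, 204.1]
tcp_rot: [-3.141, -0.02, 0.001]
ft_force: [0.0, -0.1, 1.1]
opening: 0.004
grasp_force: 0.0
```

```bash
python3 -m handwheel '[0,0,-5,0,0,0,-1, 0,0,-10,0,0,0,-1, 0,0,-14,0,0,0,-1, 0,0,-18,0,0,0,-1, 0,0,-18,0,0,0,-1]'
```

```text
clock: 9.9
eef_pos: [590.9, -264.8, 186.8]
tcp_rot: [3.142, 0.017, 0.003]
ft_force: [1.8, 1.6, 6.2]
opening: 0.005
grasp_force: 2.8
```

```bash
python3 -m handwheel '[0,0,-3,0,0,0,-1, 0,0,-6,0,0,0,-1, 0,0,-8,0,0,0,-1, 0,0,-9,0,0,0,-1, 0,0,-10,0,0,0,-1, 0,0,-10,0,0,0,-1]'
```

```text
clock: 10.5
eef_pos: [591.0, -264.8, 179.0]
tcp_rot: [3.141, 0.017, 0.005]
ft_force: [-2.7, 2.7, 15.9]
opening: 0.009
grasp_force: 7.8
```

```bash
python3 -m handwheel '[0,0,-1,0,0,0,-1, 0,0,-2,0,0,0,-1, 0,0,-3,0,0,0,-1, 0,0,-3,0,0,0,-1, 0,0,-3,0,0,0,-1, 0,0,-3,0,0,0,-1, 0,0,-3,0,0,0,-1]'
```

```text
clock: 11.2
eef_pos: [591.2, -264.9, 178.0]
tcp_rot: [3.141, 0.017, 0.006]
ft_force: [-5.3, 4.1, 25.7]
opening: 0.002
grasp_force: 12.8
```

The measured tip is 20 mm down and the force has risen to 26 N without further travel, so the button is at the hard stop and was held there. Now straight up.

```bash
python3 -m handwheel '[0,0,0,0,0,0,-1, 0,0,0,0,0,0,-1, 0,0,5,0,0,0,-1, 0,0,15,0,0,0,-1, 0,0,30,0,0,0,-1, 0,0,60,0,0,0,-1, 0,0,100,0,0,0,-1, 0,0,120,0,0,0,-1, 0,0,120,0,0,0,-1, 0,0,120,0,0,0,-1]'
python3 - <<'E'
from h import *
np.set_printoptions(precision=1,suppress=True)
b=save('side','j')
for q in ('red_button','cup','red_cap'):
    for r in spotter.landmark_of(q,'side'): print(q,r['confidence'],w('side',r['position']))
cv2.imwrite('pics/k.png',cv2.resize(b[180:360,180:380,::-1],None,fx=3,fy=3))
E
```

```text
clock: 12.2
eef_pos: [589.4, -265.0, 292.7]
tcp_rot: [-3.141, -0.017, 0.002]
ft_force: [-0.3, 0.3, -0.6]
opening: 0.004
grasp_force: 0.0
red_button 0.75 [ 591.8 -266.1  184.5]
cup 0.6 [ 683.5 -279.3   40.9]
red_cap 0.86 [ 469.4 -244.    29.8]
red_cap 0.85 [592.3  11.4  32.7]
red_cap 0.85 [ 574.9 -374.    18.6]
red_cap 0.35 [ 588.  -265.5  185. ]
```

View pics/k.png

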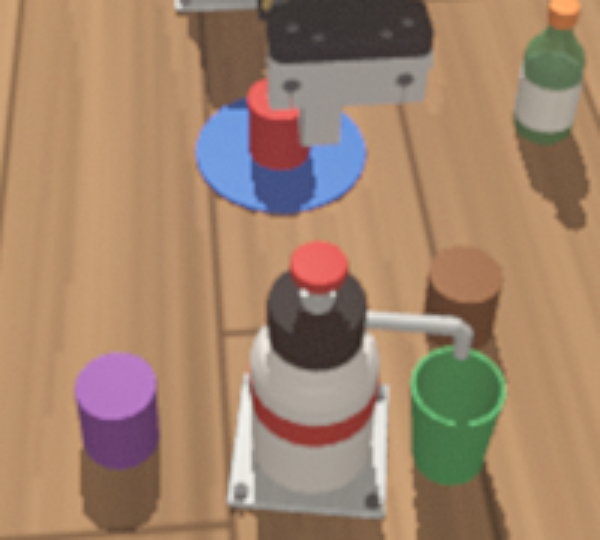

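The button is back up at crop (319,268), the same pixel as before the press. The cap still stands on the mat, the cup is where it was, and the gripper is clear of everything.

```bash
python3 -c "
from cell import bot
print(bot.close_job())"
```

```text
the job is handed in; nothing more can be done
None
```

I handed the job in at about 12 s on the robot clock (limit 43 s): the red cap stands open end down on the blue mat, the button was pressed to its hard second stop, held and is back up, and the cup still stands under the spout; no verdict came back.

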